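# Turn the mug's handle to the hob and hold the tea strainer over it for pouring

### The arm

A 7-joint arm with a two-finger parallel gripper is mounted at the origin on a cart in front of the work surface, level with it; the furniture and walls round the work are solid. World frame = base frame: x ahead of the robot, y to its left, z up, the work surface at z = 0. Lengths are in m, angles in rad, forces in N, time in s.
With the tool pointing down it reaches from about 0.4 to 0.875 m from the base axis. Payload 19.3 kg.
Tool frame: the origin (TCP) lies at the very end of the fingers, on their centre line; the grasp point (between the pads) lies 19 mm behind it; z points along the fingers, y is the line along which they close (so a half turn about z gives the same grasp; the last joint's range is limited). The gripper opens to 85 mm and grips with 20 to 120 N. Pads are 22 mm wide; open, the fingers measure 114 mm over their backs; the gripper's body (76 mm by 85 mm) begins 54 mm behind the grasp point. The pads swing forward as they close: fully open they stand 13 mm farther back than shut.
Start: joints at [1.183, 0.521, -0.036, 1.599, 0.021, 1.021, -0.113], TCP at [0.195, -0.594, 0.231] pointing down, gripper open.
Joint ranges: [-2.91, 2.91], [-0.3, 2.13], [-1.5, 1.42], [0.17, 2.43], [-1.26, 4.41], [0.16, 1.93], [-2.52, 2.52]. Speed limits (rad/s): [1.89, 1.89, 2.39, 2.39, 3.01, 3.01, 3.01].

### API

Orientations are given as [roll, pitch, yaw] about the fixed x, y, z axes, in that order (R = Rz(yaw) Ry(pitch) Rx(roll)).
In Python, from workcell import bot, grab_frame, calibration, job gives the robot as it stands.
- The arm moves only by the shell command python3 -m creep 'ROWS' [FORCE]. ROWS is a JSON list of rows, 1 to 5 of them, each of 7 numbers: the finger opening in m, then dx, dy, dz in m, then a rotation vector rx, ry, rz in rad; each row is the pose to reach, as a shift and turn from the pose commanded when the command began, along the tool's axes at that moment; what a row does not reach only later rows make up. A row lasts 1/8 s, in which the tool goes at most 0.0625 m and 0.188 rad, less where a joint would pass 70% of its speed; a pose out of reach is approached as far as the arm can. The fingers move at their own pace and stop on an object; FORCE is the grip in N (left out, the last holds). Time passes only in rows, so rows that do not move let the fingers close. It prints the time, the measured TCP pose, the force, the opening and the grip force at its end.
- bot.observe(): the state, without advancing time (a new reading comes with each control period).
- grab_frame(name): name is "side" or "top"; returns (picture, depth): 420x560x3 uint8, blue, green, red; 420x560 float32, m along the optical axis (not along the pixel's ray), 0 where there is no reading.
- calibration(name): a dict with "vfov" (degrees; the focal length in pixels is half the picture's height over the tangent of half this angle, whatever the lens; pixels are square), "cx", "cy" (the principal point, pixels), "eye" and "attitude" of the camera in the world. Camera axes: x right, y down, z forward; pixel columns grow to the right and rows downward; lengths in m; the calibration is good to about 2 mm. A picture is of the moment at which its call begins. calibration takes no time and is no camera call.
- job.job_done(): hands the job in; it is judged then, once.
The state is a dict: "clock": time; "qpos": joint angles; "qd": joint speeds; "joint_efforts": joint torques, N m; "position": TCP position; "tool_rot": TCP orientation; "force": force on the tool from outside, world axes, zero at the start; "moment": the same for the moment, N m; "grip_width": finger opening in m; "finger_force": force on a finger pad.
Only numpy, scipy, OpenCV 4.12 (cv2) and the standard library are available. Lean on these libraries where they do the work, as an engineer would, in place of code of your own. Each camera call takes 0.05 s, during which the arm holds its last target. There are 200 camera calls.

### The job

I am about to pour hot water from the kettle through the tea strainer into the striped mug, standing at the hob end. First turn the mug on its cork coaster so that its handle points straight to the right, to the hob, where I can steady it, and let go of it; then lift the tea strainer by its wooden handle out of its white drip bowl, carry it over the row of jar and two mills without disturbing anything, and hold it over the mug for me: level, centred on the mug, the underside of its bowl about a finger's breadth (1 to 2 cm) above the rim and not touching it. Your job ends there, with the strainer still held in the gripper, so do not put it down or let go.

Things in the scene. Friction and masses are not known exactly. Their poses are not given: they have to be found in the camera images.
- mug: Striped white mug, loose, 95 mm tall, 92 mm wide at the rim, 70 mm at the foot. Origin: on its underside, 16.5 mm from the mug's axis (on its +y side); z up. The handle points along its own -y, reaches 79.5 mm from the axis, spans heights 10 to 86 mm is 20 mm wide (along x) where pinched, 30 mm at the cup (finger hole solid). It starts pointing away or away to the right.
- mug_rim (a point): Centre of the mug's mouth, in the plane of the rim, on the mug's axis, 95 mm above its underside.
- mug_handle (a point): Point in the mug's handle to pinch across, 64.5 mm out from the mug's axis, 60 mm above the mug's underside. Seen from the mug_rim, it shows which way the handle points.
- coaster: Flat round cork coaster, 110 mm diameter, 5 mm thick, fixed to the worktop. Origin: centre of its underside.
- hob_end (a point): Fixed point on the right-hand end of the worktop where the hob (the black range) begins. Its axes are the world's: the hob lies along -y, straight to the robot's right.
- strainer: Tea strainer, loose, about 70 g: punched steel bowl 66 mm wide, 30 mm deep, flat rim of 84 mm diameter whose underside is 28 mm above the origin and rests on the drip bowl's rim. Origin: centre of the bowl's underside; z up. Wooden handle along its own -x: a bar 14 mm wide, 11 mm high, x = -58 to -140 mm, middle line 29.5 mm above the origin. Wire ear at +x to 57 mm.
- strainer_grip (a point): Middle of the strainer's wooden handle, 85 mm from the bowl's centre along its own -x and 29.5 mm above the bowl's underside: a good place to grip across. Axes as the strainer's.
- drip_bowl: Small white ceramic bowl, loose, 40 mm tall, 78 mm outer and 72 mm inner diameter at the rim, in which the strainer hangs. Origin: centre of its underside.
- spice_jar: Glass spice jar with black lid, loose, 41 mm diameter, 105 mm tall. Origin: centre of its underside. It stands with the two mills in a row, running away from the robot, between strainer (left) and mug (right).
- pepper_mill: Taller copper-coloured mill, loose, 44 mm diameter, 121 mm tall. Origin: centre of its underside.
- salt_mill: Shorter copper-coloured mill, loose, 44 mm diameter, 109 mm tall. Origin: centre of its underside.
Mind the look-alikes: they are no part of the job. What is shaped like the pepper_mill but yellow is not meant.

How it is judged:
On the way, in this order (a step that is already met when the one before it is completed fails the run):
1. the mug stands upright on its coaster, handle pointing to the hob, and has been let go (angle between the y axis of mug and the y axis of hob_end, either way round below 0.35 rad and y of hob_end in the frame of mug below 0 m and angle between mug's own z axis and vertical below 0.06 rad and horizontal distance between mug_rim and coaster below 0.035 m and linear speed of mug below 0.02 m/s and contact force between the fingers and mug below 0.1 N), for 0.3 s.
2. the strainer, out of its drip bowl, passes above the row of jar and mills (height (world z) of strainer above 0.105 m and world y of strainer between -0.05 and 0.1 m), for 0.04 s.
At the end, for the whole second after the job is handed in: Strainer held by the gripper alone, still, level within 7 deg, its underside 4 to 28 mm above the mug's rim, its centre within 12 mm of the mug's axis; mug upright, let go, axis within 35 mm of the coaster's centre, handle within 20 deg of pointing to the hob (world -y) (all of step 1 and contact force between the fingers and strainer above 1 N and horizontal distance between strainer and mug_rim below 0.012 m and z of strainer in the frame of mug_rim between 0.004 and 0.028 m and angle between strainer's own z axis and vertical below 0.12 rad and linear speed of strainer below 0.02 m/s and contact force between strainer and mug below 0.05 N and contact force between strainer and drip_bowl below 0.05 N and contact force between strainer and spice_jar below 0.05 N and contact force between strainer and pepper_mill below 0.05 N and contact force between strainer and salt_mill below 0.05 N); the arm keeps its last pose, push and grip.
It fails at once if the jar or a mill is pushed more than 3 cm or tipped over (distance of any of spice_jar, pepper_mill, salt_mill from where it was at the start of the episode above 0.03 m or angle between any of spice_jar, pepper_mill, salt_mill's own z axis and vertical above 0.35 rad).
It fails at once if the drip bowl is dragged more than 5 cm or tipped over (distance of drip_bowl from where it was at the start of the episode above 0.05 m or angle between drip_bowl's own z axis and vertical above 0.5 rad).
It fails at once if the mug is tipped (angle between mug's own z axis and vertical above 0.4 rad).
It also fails if it takes over 72 s, if anything falls off the work surface, if the arm or the gripper's body presses on something with over 40 N, if the wrist force passes 120 N, or if a joint passes its speed limit or range.

## Working session

There is one attempt and no reset: what is moved stays moved. The work goes in short steps, Python scripts to look and compute and a shell command to move; the robot and the scene stay as the last step left them, time stands still between calls to the robot, and variables do not carry over. Pictures are saved under pics/ and viewed, at most 13 in all, crops included, and the job is handed in when it is done.

```bash
mkdir -p pics; ls
python3 - <<'E'
from workcell import bot, grab_frame, calibration
import cv2,numpy as np
for n in("side","top"):
    p,d=grab_frame(n); cv2.imwrite(f"pics/{n}0.png",p); np.save(f"pics/{n}0.npy",d); print(n,calibration(n))
s=bot.observe(); print(s)
E
```

```text
pics
side {'vfov': 51.694622298586225, 'cx': 274.4218749198068, 'cy': 210.80447625125728, 'eye': array([ 0.40422865, -1.19360048,  0.65420069]), 'attitude': array([-2.03978649, -0.01649685, -0.05253193])}
top {'vfov': 56.93951808191465, 'cx': 275.43087802030243, 'cy': 202.81894796631053, 'eye': array([ 0.27417898, -0.10626542,  1.15532519]), 'attitude': array([-2.98441328, -0.03430479, -1.54818999])}
{'clock': 0.1, 'qpos': array([ 1.18281243,  0.52195809, -0.03632526,  1.59994624,  0.02125833,
        1.02113344, -0.11282424]), 'qd': array([ 0.00200499, -0.0015067 , -0.00072499, -0.0022183 ,  0.00195757,
       -0.00161501,  0.00094273]), 'joint_efforts': array([ 2.01222996e-03, -9.28501940e+01,  1.98341422e+00, -3.70539057e+01,
        1.79692445e-02,  5.34946026e-03, -6.72684018e-05]), 'position': array([ 0.19514163, -0.59342733,  0.23078275]), 'tool_rot': array([-3.14054089e+00,  1.26062885e-04,  3.17777274e-01]), 'force': array([ 0.30728885, -0.02989643, -0.16263803]), 'moment': array([-0.03166291, -0.02741054,  0.0059846 ]), 'finger_force': 0.0, 'grip_width': 0.08531058151706696}
```

View pics/top0.png

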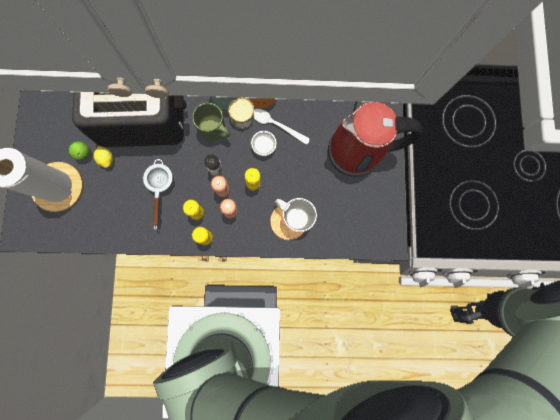

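View pics/side0.png

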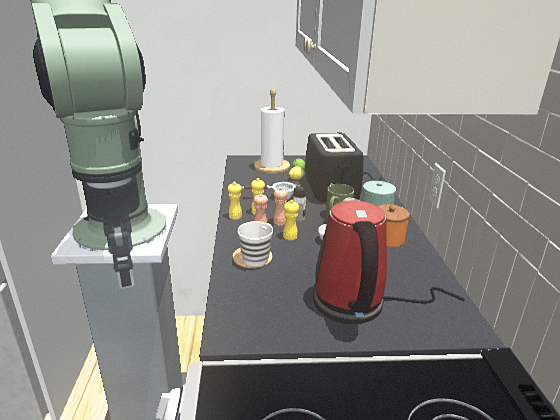

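The top view shows the mug at about (300,215) with its handle at (282,203), the coaster at (287,222), and the strainer bowl at (157,178) with its handle running to (156,228). The row is the jar at (212,163) and the mills at (220,186) and (229,208); yellow decoys stand nearby. The side view shows the mug at (255,243) and the kettle on the right.

```bash
cat > h.py <<'E'
from workcell import bot, grab_frame, calibration
import cv2,numpy as np
from scipy.spatial.transform import Rotation as R
def K(c): return 210/np.tan(np.radians(c['vfov'])/2)
def cloud(n,d):
    c=calibration(n);f=K(c);v,u=np.mgrid[:420,:560]
    P=np.stack([(u-c['cx'])/f*d,(v-c['cy'])/f*d,d],-1)
    return P@R.from_euler('xyz',c['attitude']).as_matrix().T+c['eye']
def ray(n,u,v):
    c=calibration(n);f=K(c);r=R.from_euler('xyz',c['attitude']).apply([(u-c['cx'])/f,(v-c['cy'])/f,1]);return c['eye'],r
def atz(n,u,v,z):
    e,r=ray(n,u,v);return e+r*(z-e[2])/r[2]
def tri(ut,us):
    a,r=ray('top',*ut);b,s=ray('side',*us)
    t=np.linalg.lstsq(np.stack([r,-s],1),b-a,rcond=None)[0];p,q=a+t[0]*r,b+t[1]*s
    return (p+q)/2,np.linalg.norm(p-q)
def crop(p,x0,y0,x1,y1,k,name): cv2.imwrite('pics/'+name,cv2.resize(p[y0:y1,x0:x1],None,fx=k,fy=k,interpolation=cv2.INTER_CUBIC))
E
python3 - <<'E'
from h import *
t=cv2.imread('pics/top0.png');s=cv2.imread('pics/side0.png')
a=cv2.resize(t[140:260,130:330],None,fx=4,fy=4,interpolation=2)
crop(t,130,140,330,260,4,'tc.png'); crop(s,220,165,340,275,5,'sc.png')
P=cloud('top',np.load('pics/top0.npy'))
for n,(u,v) in dict(bowlL=(145,178),hand1=(157,200),hand2=(156,220),jar=(212,163),m1=(220,183),m2=(228,206),y1=(193,207),y2=(202,234),y3=(253,177),mugin=(300,217),h=(282,203),table=(340,220),coast=(275,228),kettle=(375,120)).items(): print(n,P[v,u].round(3))
E
```

```text
bowlL [0.514 0.241 0.042]
hand1 [0.45  0.201 0.044]
hand2 [0.392 0.199 0.047]
jar [0.549 0.041 0.102]
m1 [0.492 0.015 0.11 ]
m2 [ 0.428 -0.01   0.109]
y1 [0.423 0.085 0.11 ]
y2 [0.351 0.057 0.108]
y3 [ 0.511 -0.075  0.109]
mugin [ 0.416 -0.216  0.012]
h [ 0.444 -0.157  0.089]
table [ 0.411 -0.338  0.002]
coast [ 0.382 -0.142  0.003]
kettle [ 0.634 -0.376  0.248]
```

View pics/tc.png

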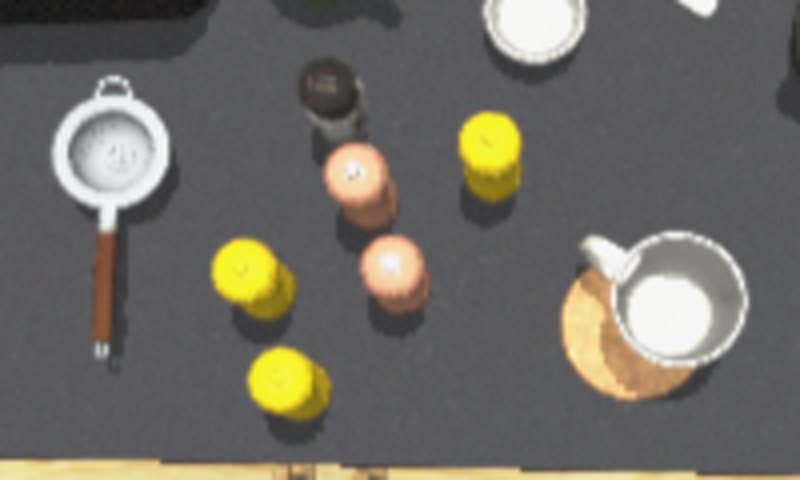

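View pics/sc.png

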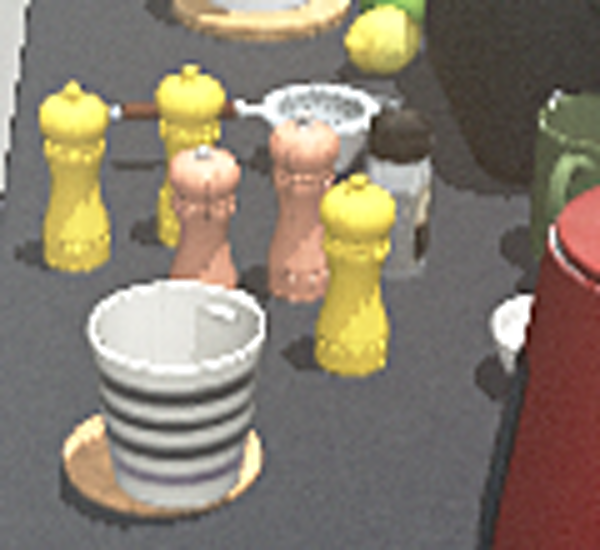

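The top crop shows the mug rim centred at crop (679,298), with the handle tip at (592,243), up and to the left. The side crop shows the handle hidden behind the mug, which agrees. The strainer lies with its handle towards the robot, between the toaster and the yellow mills.

Run:
```python
from h import *
t=lambda x,y:(130+x/4,140+y/4)
s=lambda x,y:(220+x/5,165+y/5)
print('rim tri',tri(t(679,298),s(178,328)))
rim=atz('top',*t(679,298),.1);print('rim@.1',rim,atz('side',*s(178,328),.1))
print('handle tip',atz('top',*t(592,243),.09),'mid',atz('top',*t(612,258),.09))
print('coaster',atz('top',*t(632,328),.005),atz('side',*s(163,460),.005))
print('foot',atz('top',*t(669,313),.008))
print('strainer rim tri',tri(t(111,151),s(320,110)),atz('top',*t(111,151),.041))
print('handle ends tri',tri(t(107,234),s(236,109)),tri(t(102,342),s(122,110)))
# cloud handle of mug and rim
img=cv2.imread('pics/top0.png').astype(int);P=cloud('top',np.load('pics/top0.npy'))
m=(P[...,2]>.06)&(P[...,2]<.12)&(P[...,1]<-.12)&(P[...,1]>-.3)&(P[...,0]>.33)&(P[...,0]<.5)
Q=P[m];r=np.linalg.norm(Q[:,:2]-rim[:2],axis=1);h=Q[r>.052];print(len(Q),len(h),h.mean(0),r.max())
A=Q[(r<.052)];print('rimpts zmax',np.percentile(A[:,2],[50,95]))
d=h.mean(0)-rim;print('angle deg',np.degrees(np.arctan2(d[1],d[0])))
# strainer handle points (brownish)
w=P[(img[...,2]>img[...,0]+30)&(P[...,2]>.025)&(P[...,2]<.06)&(P[...,1]>.15)&(P[...,1]<.25)&(P[...,0]>.35)&(P[...,0]<.5)]
print(len(w),w.mean(0),w.min(0),w.max(0)); 
c=np.polyfit(w[:,0],w[:,1],1);print('slope',c)
s_=P[(P[...,2]>.035)&(P[...,2]<.055)&(np.hypot(P[...,0]-.52,P[...,1]-.2)<.046)];print('rim pts',s_.mean(0),s_.min(0),s_.max(0))
for n,x,y in(('jar',.549,.041),('pep',.492,.015),('salt',.428,-.01),('y1',.423,.085),('y2',.351,.057),('y3',.511,-.075)):
    q=P[(np.hypot(P[...,0]-x,P[...,1]-y)<.03)&(P[...,2]>.08)];print(n,q.mean(0).round(3),q[:,2].max().round(3))
```

```text
rim tri (array([ 0.41418604, -0.20673607,  0.09555777]), np.float64(0.003930372213279694))
rim@.1 [ 0.41162904 -0.20640538  0.1       ] [ 0.41604332 -0.21404482  0.1       ]
handle tip [ 0.44994531 -0.14603443  0.09      ] mid [ 0.43975113 -0.16020333  0.09      ]
coaster [ 0.40046099 -0.18050047  0.005     ] [ 0.40785194 -0.19235023  0.005     ]
foot [ 0.41211684 -0.20779024  0.008     ]
strainer rim tri (array([0.51937321, 0.20534594, 0.0375084 ]), np.float64(0.005042140395359334)) [0.51603584 0.20418947 0.041     ]
handle ends tri (array([0.45874555, 0.20353178, 0.03934325]), np.float64(0.00742385162995486)) (array([0.37948938, 0.2012717 , 0.0403779 ]), np.float64(0.005889044718971533))
349 46 [ 0.44829237 -0.15223163  0.08447472] 0.08047894600545656
rimpts zmax [0.09094584 0.1013345 ]
angle deg 55.9109108929276
129 [0.41791286 0.20239175 0.0454349 ] [0.37998206 0.19590256 0.03925046] [0.4560422  0.20979252 0.0512962 ]
slope [0.0168735 0.1953401]
rim pts [0.51938258 0.20556066 0.04073695] [0.47401337 0.16475245 0.03514205] [0.56535239 0.24446683 0.04731453]
jar [0.554 0.044 0.142] 0.53
pep [0.492 0.019 0.107] 0.123
salt [ 0.43  -0.008  0.101] 0.113
y1 [0.423 0.091 0.107] 0.121
y2 [0.35  0.062 0.107] 0.122
y3 [ 0.516 -0.072  0.107] 0.123
```

```bash
cat >> h.py <<'E'
def plan(targets,start=None):
    "targets: [(x,y,z,yaw_deg)] -> tool-axes shift and rotvec from present pose"
    s=bot.observe(); p=s['position'] if start is None else np.array(start[:3])
    A=R.from_euler('xyz',s['tool_rot']) if start is None else R.from_euler('xyz',[np.pi,0,np.radians(start[3])])
    for x,y,z,w in targets:
        d=A.inv().apply(np.array([x,y,z])-p); r=(A.inv()*R.from_euler('xyz',[np.pi,0,np.radians(w)])).as_rotvec()
        print(d.round(4).tolist(),r.round(3).tolist(),'rows',round(max(np.linalg.norm(d)/.0625,np.linalg.norm(r)/.188),1))
def st():
    s=bot.observe(); print(round(s['clock'],2),s['position'].round(4),np.degrees(s['tool_rot']).round(1),'q',s['qpos'].round(2),'w',round(s['grip_width'],4),'f',round(s['finger_force'],1),s['force'].round(1))
E
python3 - <<'E'
from h import *
plan([(.448,-.1545,.231,56)])
E
```

```text
[0.3773, -0.3379, 0.0001] [-0.001, -0.0, -0.66] rows 8.1
```

```bash
python3 -m creep '[[0.05,0.045,-0.04,0,0,0,-0.08],[0.05,0.09,-0.08,0,0,0,-0.16],[0.05,0.135,-0.12,0,0,0,-0.24],[0.05,0.18,-0.16,0,0,0,-0.32],[0.05,0.225,-0.20,0,0,0,-0.4]]' 60; python3 -c "
from h import *
st();plan([(.448,-.1545,.231,56)])"
```

```text
clock: 0.72
position: [0.3471, -0.3316, 0.2313]
tool_rot: [3.142, 0.0, 0.72]
force: [1.5, -0.7, -0.3]
grip_width: 0.0497
finger_force: 0.0
0.72 [ 0.3471 -0.3316  0.2313] [180.    0.   41.3] q [ 0.82  0.3  -0.22  1.96  0.08  0.89 -0.3 ] w 0.0497 f 0.0 [ 1.5 -0.7 -0.3]
[0.1927, -0.0666, 0.0003] [0.0, 0.0, -0.257] rows 3.3
```

```bash
python3 -m creep '[[0.05,0.05,-0.017,0,0,0,-0.07],[0.05,0.1,-0.034,0,0,0,-0.14],[0.05,0.15,-0.051,0,0,0,-0.2],[0.05,0.193,-0.067,0,0,0,-0.257],[0.05,0.193,-0.067,0,0,0,-0.257]]'
python3 - <<'E'
from h import *
st();plan([(.448,-.1545,.044,56)])
p,d=grab_frame('top'); cv2.imwrite('pics/t1.png',p); crop(p,220,120,370,260,4,'t1c.png')
E
```

```text
clock: 1.35
position: [0.4491, -0.153, 0.2312]
tool_rot: [-3.141, -0.001, 0.98]
force: [-0.7, -0.8, 0.4]
grip_width: 0.0498
finger_force: 0.0
1.35 [ 0.4491 -0.153   0.2312] [-1.80e+02 -1.00e-01  5.62e+01] q [ 0.51  0.3  -0.37  1.97  0.14  0.9  -0.53] w 0.0498 f 0.0 [-0.7 -0.8  0.4]
[-0.0021, 0.0, 0.1872] [-0.0, -0.001, 0.003] rows 3.0
```

View pics/t1c.png

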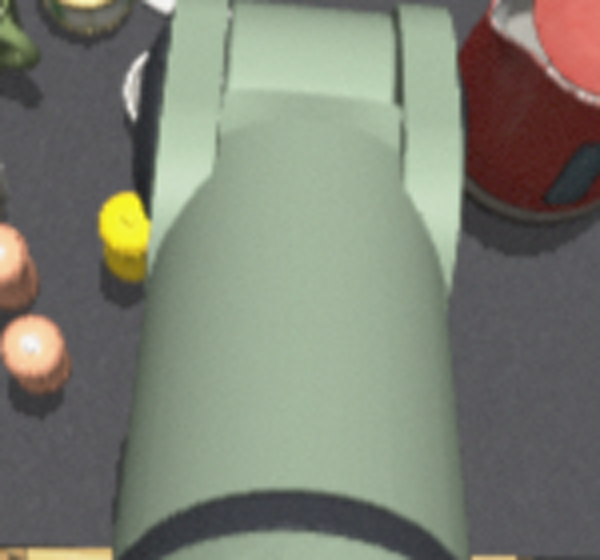

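The arm hides the mug from the top camera, so I'll go by the numbers. I descend and pinch.

```bash
python3 -m creep '[[0.05,-0.002,0,0.05,0,0,0],[0.05,-0.002,0,0.1,0,0,0],[0.05,-0.002,0,0.15,0,0,0],[0.05,-0.002,0,0.187,0,0,0],[0.05,-0.002,0,0.187,0,0,0]]'
python3 - <<'E'
from h import *
st()
p,d=grab_frame('side'); crop(p,200,150,340,280,4,'s2c.png')
E
```

```text
clock: 2.02
position: [0.4448, -0.158, 0.0426]
tool_rot: [-3.137, 0.002, 0.974]
force: [-0.1, -0.7, 0.9]
grip_width: 0.05
finger_force: 0.0
2.02 [ 0.4448 -0.158   0.0426] [-1.798e+02  1.000e-01  5.580e+01] q [ 0.41  0.61 -0.25  2.11  0.33  0.46 -0.7 ] w 0.05 f 0.0 [-0.1 -0.7  0.9]
```

View pics/s2c.png

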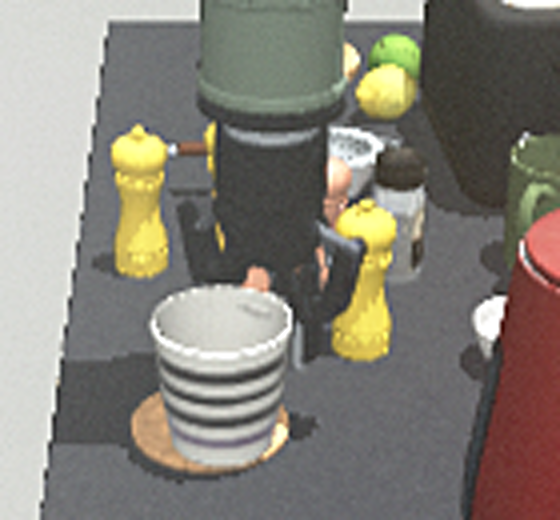

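The mug still stands on its coaster and both fingers are behind it, beside the handle. I close now.

```bash
python3 -m creep '[[0.0,0,0,0,0,0,0],[0.0,0,0,0,0,0,0],[0,0,0,0,0,0,0],[0,0,0,0,0,0,0]]' 30
python3 - <<'E'
from h import *
st()
# arc: axis moves from present to (0.405,-0.192)
s=bot.observe();p=s['position'];y0=np.degrees(s['tool_rot'][2]);L=.0645
ax0=p[:2]-L*np.array([np.cos(np.radians(y0)),np.sin(np.radians(y0))]);print('axis',ax0,y0)
N=20;T=[]
for i in range(1,N+1):
    f=i/N;w=y0+(-90-y0)*f;a=ax0+(np.array([.404,-.192])-ax0)*min(1,f*1.5)
    T.append((a[0]+L*np.cos(np.radians(w)),a[1]+L*np.sin(np.radians(w)),p[2],w))
for k in range(0,N,5): plan(T[k:k+5],None if k==0 else T[k-1])
E
```

```text
clock: 2.58
position: [0.4478, -0.1578, 0.0455]
tool_rot: [3.139, -0.001, 0.975]
force: [0.3, 2.0, 9.2]
grip_width: 0.0241
finger_force: 28.6
2.58 [ 0.4478 -0.1578  0.0455] [ 1.799e+02 -1.000e-01  5.590e+01] q [ 0.41  0.61 -0.25  2.11  0.33  0.46 -0.7 ] w 0.0241 f 28.6 [0.3 2.  9.2]
axis [ 0.41154372 -0.21117968] 55.850947651397234
[0.0004, 0.0069, 0.0] [0.002, -0.001, 0.127] rows 0.7
[-0.0003, 0.0137, 0.0] [0.002, -0.001, 0.255] rows 1.4
[-0.002, 0.0202, 0.0] [0.002, -0.001, 0.382] rows 2.0
[-0.0047, 0.0263, 0.0001] [0.002, -0.002, 0.509] rows 2.7
[-0.0083, 0.032, 0.0001] [0.002, -0.002, 0.636] rows 3.4
[-0.0006, 0.0066, 0.0] [0.0, -0.0, 0.127] rows 0.7
[-0.0022, 0.0132, 0.0] [0.0, -0.0, 0.255] rows 1.4
[-0.0048, 0.0194, 0.0] [0.0, -0.0, 0.382] rows 2.0
[-0.0084, 0.0253, 0.0] [0.0, -0.0, 0.509] rows 2.7
[-0.0129, 0.0306, 0.0] [0.0, -0.0, 0.636] rows 3.4
[-0.0015, 0.007, 0.0] [0.0, -0.0, 0.127] rows 0.7
[-0.004, 0.0138, 0.0] [-0.0, -0.0, 0.255] rows 1.4
[-0.0075, 0.0204, 0.0] [-0.0, -0.0, 0.382] rows 2.0
[-0.0114, 0.0274, 0.0] [0.0, -0.0, 0.509] rows 2.7
[-0.0158, 0.0343, 0.0] [0.0, -0.0, 0.636] rows 3.4
[-0.0005, 0.0082, 0.0] [0.0, -0.0, 0.127] rows 0.7
[-0.0021, 0.0162, 0.0] [0.0, -0.0, 0.255] rows 1.4
[-0.0046, 0.024, 0.0] [0.0, -0.0, 0.382] rows 2.0
[-0.0082, 0.0314, 0.0] [0.0, -0.0, 0.509] rows 2.7
[-0.0126, 0.0383, 0.0] [0.0, -0.0, 0.636] rows 3.4
```

```bash
python3 -m creep '[[0,0,0.007,-0.001,0,0,0.127],[0,0,0.014,-0.001,0,0,0.255],[0,-0.002,0.02,-0.001,0,0,0.382],[0,-0.005,0.026,-0.001,0,0,0.509],[0,-0.008,0.032,-0.001,0,0,0.636]]' 40; python3 -c "
from h import *
st()"
python3 -m creep '[[0,-0.0005,0.0065,0,0,0,0.127],[0,-0.002,0.013,0,0,0,0.255],[0,-0.005,0.0195,0,0,0,0.382],[0,-0.0085,0.025,0,0,0,0.509],[0,-0.013,0.0305,0,0,0,0.636]]'
python3 - <<'E'
from h import *
st()
p,d=grab_frame('side'); crop(p,200,150,340,280,4,'s3c.png')
E
```

```text
clock: 3.2
position: [0.4691, -0.1826, 0.046]
tool_rot: [3.141, -0.001, 0.335]
force: [0.0, 0.3, -1.6]
grip_width: 0.0239
finger_force: 37.8
3.2 [ 0.4691 -0.1826  0.046 ] [ 1.80e+02 -1.00e-01  1.92e+01] q [ 0.33  0.63 -0.1   2.05  0.12  0.48 -1.1 ] w 0.0239 f 37.8 [ 0.   0.3 -1.6]
clock: 3.82
position: [0.4669, -0.2157, 0.046]
tool_rot: [-3.141, -0.001, -0.301]
force: [0.4, -0.1, -0.9]
grip_width: 0.0239
finger_force: 37.9
3.83 [ 0.4669 -0.2157  0.046 ] [-1.80e+02 -1.00e-01 -1.73e+01] q [ 0.27  0.64  0.06  2.02 -0.08  0.48 -1.48] w 0.0239 f 37.9 [ 0.4 -0.1 -0.9]
```

View pics/s3c.png

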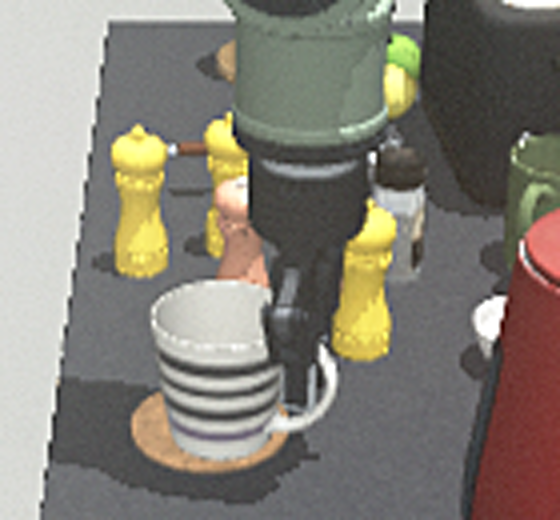

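The mug is turning with the handle, which now points to the right in the picture (world +x). It is upright on the coaster, and joint 7 has enough range left to finish the turn.

```bash
python3 -m creep '[[0,-0.0015,0.007,0,0,0,0.127],[0,-0.004,0.014,0,0,0,0.255],[0,-0.0075,0.0205,0,0,0,0.382],[0,-0.0115,0.0275,0,0,0,0.509],[0,-0.016,0.0345,0,0,0,0.636]]'; python3 -m creep '[[0,-0.0005,0.008,0,0,0,0.127],[0,-0.002,0.016,0,0,0,0.255],[0,-0.0045,0.024,0,0,0,0.382],[0,-0.008,0.0315,0,0,0,0.509],[0,-0.0125,0.0385,0,0,0,0.636]]';python3 -m creep '[[0,0,0,0,0,0,0],[0,0,0,0,0,0,0]]'
python3 - <<'E'
from h import *
st()
p,d=grab_frame('side'); crop(p,200,150,340,280,4,'s4c.png')
E
```

```text
clock: 4.5
position: [0.4415, -0.2438, 0.0459]
tool_rot: [-3.14, -0.001, -0.935]
force: [0.8, -0.6, -0.1]
grip_width: 0.024
finger_force: 38.1
clock: 5.12
position: [0.4031, -0.2567, 0.0459]
tool_rot: [-3.14, -0.0, -1.571]
force: [-0.3, -1.0, 1.5]
grip_width: 0.0239
finger_force: 38.2
clock: 5.38
position: [0.4032, -0.2566, 0.0457]
tool_rot: [-3.141, -0.0, -1.565]
force: [-2.1, -1.8, 7.5]
grip_width: 0.0238
finger_force: 38.6
5.38 [ 0.4032 -0.2566  0.0457] [-180.    -0.   -89.7] q [ 0.18  0.64  0.36  2.13 -0.5   0.45 -2.21] w 0.0238 f 38.6 [-2.1 -1.8  7.5]
```

View pics/s4c.png

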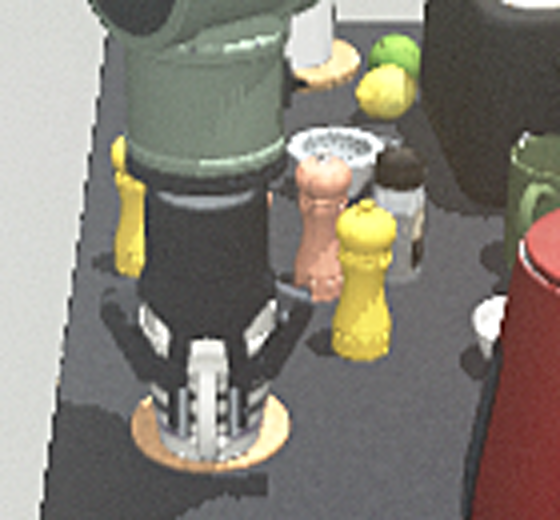

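The handle faces the side camera (the hob) and the mug is centred on the coaster. I release it and rise.

```bash
python3 -m creep '[[0.05,0,0,0,0,0,0],[0.05,0,0,0,0,0,0],[0.05,0,0,0,0,0,0],[0.05,0,0,0,0,0,0]]'; python3 -m creep '[[0.05,0,0,-0.03,0,0,0],[0.05,0,0,-0.08,0,0,0],[0.05,0,0,-0.14,0,0,0],[0.05,0,0,-0.2,0,0,0],[0.05,0,0,-0.23,0,0,0]]'
python3 - <<'E'
from h import *
st()
plan([(.434,.203,.27,0),(.434,.203,.27,180)])
E
```

```text
clock: 5.92
position: [0.4028, -0.2564, 0.0453]
tool_rot: [3.142, 0.0, -1.569]
force: [-0.6, -0.6, 0.5]
grip_width: 0.0502
finger_force: 0.0
clock: 6.55
position: [0.4032, -0.2569, 0.2781]
tool_rot: [-3.138, -0.001, -1.569]
force: [0.6, 0.4, -0.2]
grip_width: 0.0501
finger_force: 0.0
6.55 [ 0.4032 -0.2569  0.2781] [-179.8   -0.   -89.9] q [-0.1   0.28  0.68  1.94 -0.21  0.99 -2.47] w 0.0501 f 0.0 [ 0.6  0.4 -0.2]
[-0.4598, -0.0316, 0.0079] [-0.002, -0.003, -1.569] rows 8.3
[-0.4598, -0.0316, 0.0079] [-0.003, 0.002, 1.572] rows 8.4
```

```bash
python3 -m creep '[[0.05,-0.05,-0.003,0,0,0,-0.17],[0.05,-0.1,-0.006,0,0,0,-0.34],[0.05,-0.15,-0.01,0,0,0,-0.51],[0.05,-0.2,-0.013,0,0,0,-0.68],[0.05,-0.25,-0.017,0,0,0,-0.85]]'
python3 - <<'E'
from h import *
st()
plan([(.4335,.2025,.22,1.5)])
E
```

```text
clock: 7.18
position: [0.4192, -0.0049, 0.2755]
tool_rot: [-3.141, -0.0, -0.713]
force: [1.2, -0.1, -0.4]
grip_width: 0.0497
finger_force: 0.0
7.17 [ 0.4192 -0.0049  0.2755] [-180.    -0.   -40.9] q [-0.48  0.14  0.39  2.06 -0.06  0.95 -2.34] w 0.0497 f 0.0 [ 1.2 -0.1 -0.4]
[-0.1249, -0.1661, 0.0556] [-0.0, -0.0, -0.739] rows 3.9
```

```bash
python3 -m creep '[[0.05,-0.03,-0.04,0.01,0,0,-0.17],[0.05,-0.06,-0.08,0.02,0,0,-0.34],[0.05,-0.09,-0.12,0.035,0,0,-0.52],[0.05,-0.125,-0.166,0.055,0,0,-0.739],[0.05,-0.125,-0.166,0.055,0,0,-0.739]]'
python3 - <<'E'
from h import *
st()
p,d=grab_frame('top'); cv2.imwrite('pics/t5.png',p);np.save('pics/t5.npy',d); p2,d2=grab_frame('side');cv2.imwrite('pics/s5.png',p2);np.save('pics/s5.npy',d2)
a=cv2.resize(p[140:260,130:330],None,fx=4,fy=4,interpolation=2);cv2.imwrite('pics/t5c.png',a)
plan([(.4335,.2025,.0225,1.5)])
P=cloud('top',d)
m=(P[...,2]>.06)&(P[...,2]<.12)&(P[...,1]<-.12)&(P[...,1]>-.3)&(P[...,0]>.33)&(P[...,0]<.5)
Q=P[m];print(len(Q),Q.min(0),Q.max(0))
E
```

```text
clock: 7.8
position: [0.4337, 0.2042, 0.2188]
tool_rot: [3.141, 0.002, 0.029]
force: [0.1, -1.4, -0.3]
grip_width: 0.0503
finger_force: 0.0
7.8 [0.4337 0.2042 0.2188] [1.8e+02 1.0e-01 1.6e+00] q [-0.68  0.31  0.14  1.99 -0.06  0.85 -2.05] w 0.0503 f 0.0 [ 0.1 -1.4 -0.3]
[-0.0009, -0.0021, 0.1975] [0.001, 0.001, -0.006] rows 3.2
336 [ 0.36022111 -0.27675896  0.0603196 ] [ 0.44978113 -0.1545916   0.10448657]
```

View pics/t5c.png

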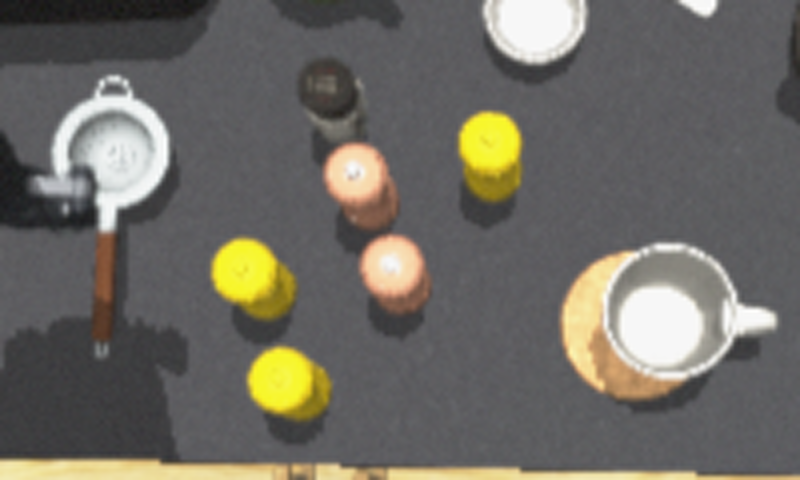

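The top crop shows the mug rim at (670,311) with the handle pointing straight right to (775,320), and the mug standing on the coaster. The strainer is unchanged at (111,152).

Run:
```python
from h import *
t=lambda x,y:(130+x/4,140+y/4)
print('mug',atz('top',*t(670.5,311),.1),'hd',atz('top',*t(776,320),.09),'str',atz('top',*t(111.5,152),.041))
from scipy.optimize import least_squares
def fit(P,z0,z1,c,r,tol):
    m=(P[...,2]>z0)&(P[...,2]<z1)&(np.abs(np.hypot(P[...,0]-c[0],P[...,1]-c[1])-r)<tol);Q=P[m]
    k=least_squares(lambda v:np.hypot(Q[:,0]-v[0],Q[:,1]-v[1])-v[2],[*c,r],loss='soft_l1',f_scale=.002).x
    return len(Q),k.round(4),np.median(Q[:,2]).round(4)
for n,f in(('top','t5'),('side','s5')):
    P=cloud(n,np.load(f'pics/{f}.npy'))
    print(n,'mug',fit(P,.093,.108,(.405,-.2),.0435,.009),'str',fit(P,.035,.05,(.518,.205),.039,.01))
    q=P[(P[...,2]>.13)&(P[...,2]<.3)&(np.hypot(P[...,0]-.43,P[...,1]-.2)<.12)]; print('tool zmin',q[:,2].min() if len(q) else None, q[q[:,2]<.235].mean(0) if len(q) else 0, np.ptp(q[q[:,2]<.235],axis=0) if len(q) else 0)
```

```text
mug [ 0.40246674 -0.20066357  0.1       ] hd [ 0.39935081 -0.27511556  0.09      ] str [0.51530281 0.20377708 0.041     ]
top mug (133, array([ 0.4046, -0.1993,  0.0447]), np.float64(0.0983)) str (279, array([0.5174, 0.2053, 0.0366]), np.float64(0.041))
tool zmin 0.2264142758418235 [0.4262493  0.1719888  0.23042524] [0.00323354 0.00186202 0.00714887]
side mug (186, array([ 0.4064, -0.2001,  0.0448]), np.float64(0.0971)) str (94, array([0.5181, 0.2038, 0.0368]), np.float64(0.0413))
tool zmin 0.22191677045968022 [0.43616912 0.16945147 0.22904658] [0.01971191 0.01733701 0.01303043]
```

Both cameras agree to about 2 mm: mug axis (0.405,−0.200), strainer centre (0.518,0.2045), rim heights 0.098 and 0.041. Now I descend and grip.

```bash
python3 -m creep '[[0.05,-0.001,-0.002,0.05,0,0,0],[0.05,-0.001,-0.002,0.1,0,0,0],[0.05,-0.001,-0.002,0.15,0,0,0],[0.05,-0.001,-0.002,0.18,0,0,0],[0.05,-0.001,-0.002,0.197,0,0,0]]'; python3 -m creep '[[0.05,0,0,0,0,0,0],[0.03,0,0,0,0,0,0],[0.02,0,0,0,0,0,0]]'
python3 - <<'E'
from h import *
st()
p,d=grab_frame('top'); P=cloud('top',d); img=p.astype(int)
w=P[(img[...,2]>img[...,0]+30)&(P[...,2]>.025)&(P[...,2]<.06)&(P[...,1]>.15)&(P[...,1]<.25)&(P[...,0]>.35)&(P[...,0]<.5)]
print(len(w),w.mean(0) if len(w) else 0)
E
```

```text
clock: 8.52
position: [0.4337, 0.2011, 0.0224]
tool_rot: [3.14, 0.001, 0.017]
force: [0.0, -0.5, -0.5]
grip_width: 0.0494
finger_force: 0.0
clock: 8.9
position: [0.4343, 0.2028, 0.0243]
tool_rot: [-3.141, -0.001, 0.019]
force: [-0.2, -1.0, 0.1]
grip_width: 0.0205
finger_force: 0.0
8.9 [0.4343 0.2028 0.0243] [-1.8e+02 -1.0e-01  1.1e+00] q [-0.62  0.65  0.07  2.12 -0.12  0.37 -2.  ] w 0.0205 f 0.0 [-0.2 -1.   0.1]
61 [0.39993718 0.20184634 0.04534915]
```

```bash
python3 -m creep '[[0.0,0,0,0,0,0,0],[0.0,0,0,0,0,0,0],[0,0,0,0,0,0,0]]' 60; python3 -m creep '[[0,0,0,-0.02,0,0,0],[0,0,0,-0.05,0,0,0],[0,0,0,-0.09,0,0,0],[0,0,0,-0.14,0,0,0],[0,0,0,-0.17,0,0,0]]'
python3 - <<'E'
from h import *
st()
p,d=grab_frame('side'); crop(p,200,100,340,230,4,'s6c.png')
P=cloud('side',d)
q=P[(P[...,2]>.14)&(P[...,2]<.3)&(np.hypot(P[...,0]-.52,P[...,1]-.2)<.05)];print(len(q),q.mean(0),q.min(0),q.max(0))
plan([(.44,.05,.196,45),(.42,-.12,.196,70),(.405,-.285,.196,90)])
E
```

```text
clock: 9.32
position: [0.4337, 0.2028, 0.0234]
tool_rot: [-3.141, -0.0, 0.02]
force: [-1.0, 0.5, 4.3]
grip_width: 0.0128
finger_force: 59.9
clock: 9.95
position: [0.4339, 0.2028, 0.1954]
tool_rot: [-3.141, -0.001, 0.02]
force: [-0.1, 0.1, -1.2]
grip_width: 0.013
finger_force: 59.2
9.95 [0.4339 0.2028 0.1954] [-1.799e+02 -1.000e-01  1.100e+00] q [-0.68  0.34  0.15  2.02 -0.07  0.78 -2.04] w 0.013 f 59.2 [-0.1  0.1 -1.2]
245 [0.52025424 0.20471314 0.20548296] [0.47007432 0.15851372 0.18800273] [0.56688778 0.24357395 0.21490465]
[0.002, 0.1534, 0.0016] [-0.001, -0.005, -0.766] rows 4.1
[-0.0213, 0.323, 0.0011] [0.0, -0.005, -1.202] rows 6.4
[-0.0395, 0.4876, 0.0006] [0.001, -0.005, -1.551] rows 8.3
```

View pics/s6c.png

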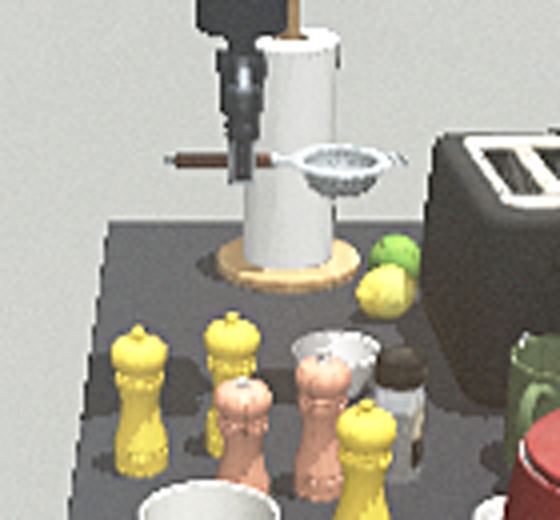

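The strainer hangs level in the gripper, the drip bowl has stayed in place, and everything on the worktop is undisturbed. I carry it over the row.

```bash
python3 -m creep '[[0,0,0.03,0,0,0,-0.15],[0,0,0.06,0,0,0,-0.3],[0,0.001,0.09,0,0,0,-0.46],[0,0.002,0.12,0,0,0,-0.61],[0,0.002,0.153,0,0,0,-0.766]]'
python3 - <<'E'
from h import *
st()
plan([(.425,-.06,.196,62),(.412,-.17,.196,78),(.405,-.284,.196,90)])
E
```

```text
clock: 10.62
position: [0.4385, 0.0489, 0.193]
tool_rot: [-3.141, 0.0, 0.791]
force: [1.1, 0.2, -0.3]
grip_width: 0.0128
finger_force: 59.1
10.62 [0.4385 0.0489 0.193 ] [-180.     0.    45.3] q [-0.27  0.29  0.03  2.1  -0.01  0.75 -1.01] w 0.0128 f 59.1 [ 1.1  0.2 -0.3]
[-0.087, 0.0669, -0.003] [-0.0, 0.0, -0.291] rows 1.8
[-0.1743, 0.135, -0.003] [-0.0, 0.0, -0.57] rows 3.5
[-0.2603, 0.2102, -0.003] [-0.0, 0.0, -0.78] rows 5.4
```

```bash
python3 -m creep '[[0,-0.043,0.033,-0.002,0,0,-0.15],[0,-0.087,0.067,-0.003,0,0,-0.29],[0,-0.13,0.1,-0.003,0,0,-0.43],[0,-0.174,0.135,-0.003,0,0,-0.57],[0,-0.2,0.16,-0.003,0,0,-0.65]]'
python3 - <<'E'
from h import *
st()
plan([(.405,-.284,.196,90)])
E
```

```text
clock: 11.25
position: [0.4096, -0.207, 0.1961]
tool_rot: [-3.141, 0.0, 1.438]
force: [0.1, 0.0, -1.9]
grip_width: 0.0125
finger_force: 59.1
11.25 [ 0.4096 -0.207   0.1961] [-180.     0.    82.4] q [ 0.33  0.31  0.01  2.06 -0.01  0.77  0.21] w 0.0125 f 59.1 [ 0.1  0.  -1.9]
[-0.0769, 0.0056, 0.0001] [-0.0, 0.0, -0.133] rows 1.2
```

```bash
python3 -m creep '[[0,-0.04,0.003,0,0,0,-0.07],[0,-0.077,0.0055,0,0,0,-0.133],[0,-0.077,0.0055,0,0,0,-0.133],[0,-0.077,0.0055,0,0,0,-0.133]]'
python3 - <<'E'
from h import *
st()
for n in('side','top'):
    p,d=grab_frame(n);P=cloud(n,d)
    for nm,z0,z1,r in(('mug',.092,.108,.0435),('str',.2,.225,.038)):
        m=(P[...,2]>z0)&(P[...,2]<z1)&(np.abs(np.hypot(P[...,0]-.405,P[...,1]+.2)-r)<.012);Q=P[m]
        if len(Q)>20:
            from scipy.optimize import least_squares
            k=least_squares(lambda v:np.hypot(Q[:,0]-v[0],Q[:,1]-v[1])-v[2],[.405,-.2,r],loss='soft_l1',f_scale=.002).x
            print(n,nm,len(Q),k.round(4),Q.min(0).round(3),Q.max(0).round(3))
    if n=='side': crop(p,190,140,340,280,4,'s7c.png')
E
```

```text
clock: 11.75
position: [0.4055, -0.2813, 0.1959]
tool_rot: [-3.141, -0.001, 1.568]
force: [1.0, -0.3, -0.1]
grip_width: 0.013
finger_force: 59.2
11.75 [ 0.4055 -0.2813  0.1959] [-180.    -0.    89.9] q [ 0.48  0.36  0.01  1.98 -0.01  0.8   0.49] w 0.013 f 59.2 [ 1.  -0.3 -0.1]
side mug 201 [ 0.4063 -0.2001  0.0446] [ 0.362 -0.248  0.092] [ 0.452 -0.151  0.102]
side str 89 [ 0.4074 -0.2011  0.0356] [ 0.375 -0.249  0.2  ] [ 0.438 -0.158  0.215]
top mug 67 [ 0.4058 -0.1999  0.0455] [ 0.36  -0.255  0.092] [ 0.429 -0.154  0.104]
top str 490 [ 0.4047 -0.1965  0.0359] [ 0.364 -0.243  0.2  ] [ 0.447 -0.151  0.219]
```

View pics/s7c.png

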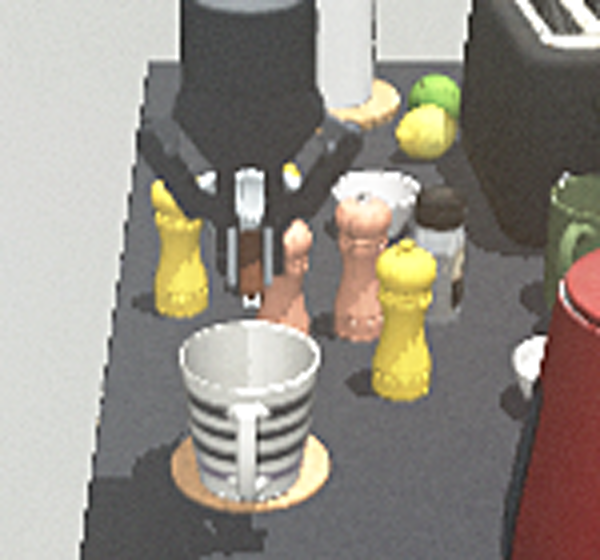

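The strainer is centred over the mug within about 2 mm in both cameras, with the mug handle pointing at the hob. I lower it 69 mm, slowly.

```bash
python3 -m creep '[[0,0,0,0.02,0,0,0],[0,0,0,0.04,0,0,0],[0,0,0,0.056,0,0,0],[0,0,0,0.065,0,0,0],[0,0,0,0.069,0,0,0]]'; python3 -m creep '[[0,0,0,0,0,0,0],[0,0,0,0,0,0,0],[0,0,0,0,0,0,0],[0,0,0,0,0,0,0]]'
python3 - <<'E'
from h import *
from scipy.optimize import least_squares
st()
for n in('side','top'):
    p,d=grab_frame(n);P=cloud(n,d)
    m=(P[...,2]>.133)&(P[...,2]<.152)&(np.abs(np.hypot(P[...,0]-.405,P[...,1]+.2)-.038)<.012);Q=P[m]
    k=least_squares(lambda v:np.hypot(Q[:,0]-v[0],Q[:,1]-v[1])-v[2],[.405,-.2,.038],loss='soft_l1',f_scale=.002).x
    print(n,len(Q),k.round(4),np.percentile(Q[:,2],[50,95]))
    pl=np.linalg.lstsq(np.c_[Q[:,:2],np.ones(len(Q))],Q[:,2],rcond=None)[0];print('tilt',pl[:2])
    if n=='side': crop(p,200,180,320,270,6,'s8c.png')
E
```

```text
clock: 12.48
position: [0.4057, -0.2814, 0.1271]
tool_rot: [-3.141, -0.0, 1.569]
force: [-0.0, -0.4, -0.6]
grip_width: 0.0128
finger_force: 59.2
clock: 12.98
position: [0.4057, -0.2819, 0.1275]
tool_rot: [3.141, 0.0, 1.569]
force: [0.3, -0.2, -0.8]
grip_width: 0.0125
finger_force: 59.2
12.97 [ 0.4057 -0.2819  0.1275] [180.    0.   89.9] q [ 0.48  0.47  0.01  2.03 -0.01  0.64  0.49] w 0.0125 f 59.2 [ 0.3 -0.2 -0.8]
side 83 [ 0.407  -0.1996  0.0333] [0.14342243 0.14607476]
tilt [-0.00890155 -0.06517413]
top 419 [ 0.4048 -0.1975  0.0361] [0.14449858 0.14795512]
tilt [-0.01192628  0.00465108]
```

View pics/s8c.png

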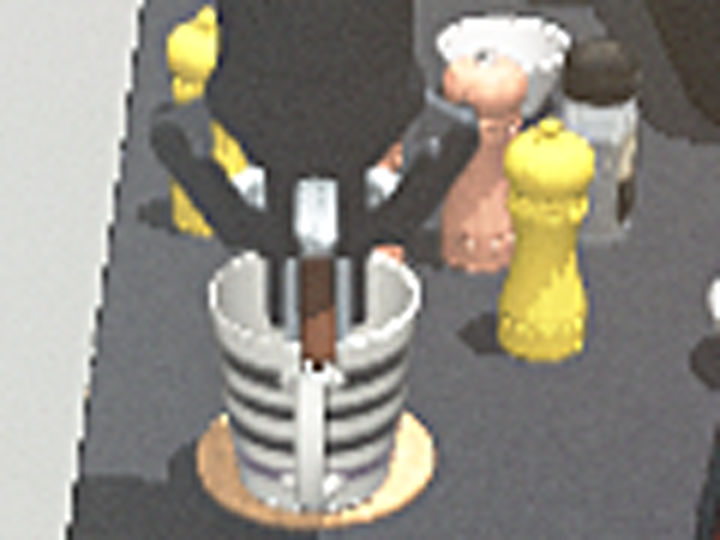

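The side view shows the strainer level over the mug. By the measured rim height its underside is about 15 mm above the mug's rim. It is centred within 3 mm and there is no contact force.

```bash
python3 -c "
from workcell import job
print(job.job_done())"
```

```text
the job is handed in; nothing more can be done
None
```

I turned the mug on its coaster so its handle points to the hob and let go of it. The strainer is held level in the gripper, about 15 mm above the rim and centred within 3 mm by camera, and the job is handed in; the hand-in gave no verdict.

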